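# Weigh the filled tea caddy

### The arm

A 6-joint arm with a two-finger parallel gripper is mounted at the origin on the work surface. World frame = base frame: x ahead of the robot, y to its left, z up, the work surface at z = 0. Lengths are in m, angles in degrees, forces in N, time in s.
With the tool pointing down it reaches from about 0.35 to 0.875 m from the base axis. Payload 4.2 kg.
Tool frame: the origin (TCP) lies at the very end of the fingers, on their centre line; the grasp point (between the pads) lies 19 mm behind it (r.grip_point_offset is the distance from the TCP to the grasp point, in m); z points along the fingers, y is the line along which they close (so a half turn about z gives the same grasp; the last joint's range is limited). The gripper opens to 87 mm and grips with 3 to 60 N. Pads are 19 mm wide; open, the fingers measure 117 mm over their backs; the gripper's body (75 mm by 190 mm) begins 51 mm behind the grasp point.
Start: joints at [87.468, 22.042, 0.453, 0, -68.411, -14.817], TCP at [0.186, 0.597, 0.223] pointing down, gripper open.
Joint ranges: [-179.83, 179.83], [-69.29, 118.12], [-61.27, 80.66], [-181.25, 117.63], [-171.15, -9.14], [-177.46, 177.46]. Speed limits (degrees/s): [159.86, 159.86, 180, 180, 180, 180].

### API

Orientations are given as a 3x3 rotation matrix whose columns are the frame's x, y, z axes.
In Python, from station import r, cams gives the robot as it stands. The module is installed in compiled form; this text tells all that it offers.
- The arm moves only by the shell command python3 -m handwheel 'ROWS'. ROWS is JSON, a list that holds one entry, the list of rows, each a list of 7 numbers: the turn, a rotation vector about the tool's x, y, z in units of 6 degrees (1.0 is 6 degrees), then the shift along the tool's x, y, z in m, then the finger opening in m, from 0 to 0.087. In form: [[[ax, ay, az, x, y, z, jaw], ...]]. A call has 1 to 12 rows; each row shifts and turns the commanded pose from where the row before left it, along the tool's axes as they then stand; what a row does not reach is not made up. A row lasts 1/10 s, in which the tool goes at most 50 mm and 8.59 degrees, less where a joint would pass 70% of its speed; a pose out of reach is approached as far as the arm can. A call with a gripper value outside its range is refused whole. The fingers move at their own pace and stop on an object; the grip force is fixed at half the most. Time passes only in rows, so rows that do not move let the fingers close. It gives the time, the measured TCP pose, the force, the opening and the grip force at its end, in the units of the state.
- r.sense(): the state, without advancing time (a new reading comes with each control period).
- cams.capture(name): name is "scene" or "side" or "wrist"; returns the picture (420x560x3 uint8, red, green, blue); there is no depth.
- cams.get_calibration(name): a dict with "camera_matrix" (3x3 intrinsics, pixels), "rvec" (rotation vector, rad) and "tvec" (3), from world to camera coordinates, as OpenCV has them; the wrist camera has in their place "T_tool_cam" (4x4, takes a point from camera to tool coordinates, whose origin is the TCP and whose axes are the flange's). Camera axes: x right, y down, z forward; pixel columns grow to the right and rows downward; lengths in m; the calibration is good to about 2 mm. The wrist camera is an equidistant fisheye: a pixel r from the principal point sees the ray r / f radians off the axis. A picture is of the moment at which its call begins: read the wrist's pose just before it. get_calibration takes no time and is no camera call.
- r.finish_job(): hands the job in; it is judged then, once.
The state is a dict: "time_s": time; "joints": joint angles; "joint_velocities": joint speeds; "effort": joint torques, N m; "tcp_pos": TCP position; "ee_rot": TCP orientation; "wrist_force": force on the tool from outside, world axes, zero at the start; "moment": the same for the moment, N m; "gripper_width": opening from 0.0 (shut) to 1.0 (fully open); "gripper_force": force on a finger pad.
Only numpy, scipy, OpenCV 4.12 (cv2) and the standard library are available. Lean on these libraries where they do the work, as an engineer would, in place of code of your own. Each camera call takes 0.05 s, during which the arm holds its last target. There are 200 camera calls.

### The job

The filled tea caddy on the balance should weigh 150 g: check it. Stand the 100 g weight (red knob) and the 50 g weight (blue knob) upright, side by side, in the empty pan so that the beam comes to rest level, and let go of them.

Things in the scene. Friction and masses are not known exactly. Their poses are not given: they have to be found in the camera images.
- w100_mid (a point): 100 g weight: brass cylinder 22 mm across, 31 tall, plus red knob 14 across, 10 tall. Point on its axis 20.5 mm above its underside, z up. Stands on a dark board (260 x 80, top at z = 8 mm) right of the balance, in a row of 4 weights 60 mm apart running away from the robot (along x, within 12 deg), order varies. Not needed: 200 g (black knob, 28 across, 50 tall), 20 g (yellow, 14 across)
- w50_mid (a point): 50 g weight: upright brass cylinder, 18 mm in diameter and 23 mm tall, with a blue knob 12 mm in diameter and 9 mm tall on top (32 mm in all). The point lies on its axis, 16 mm above its underside, z up. It stands in the same row, on the same board, as the 100 g weight.
- pan (a point): Empty pan, at the balance's right (-y) end: round steel dish, flat floor of 54 mm radius, rim 4 mm high at 66 mm radius. Point: centre of the floor, z up, y along the beam to the other pan (caddy on it) 260 mm away. Stays horizontal; starts 108 mm above the table, stays up under one weight, sinks 16 mm to level with both. Gives way at 0.5 to 1.5 N. A load's place in it does not matter
- beam (a joint): Tilt of the balance beam (along y within 15 deg; red pointer midway, top 146 mm above the table): 0 is level, positive means the caddy's end is low and the empty pan high. Starts at its stop, +0.12 rad; the other stop is -0.12. Loads that differ by 20 g or more drive it to a stop.
Mind the look-alikes: they are no part of the job. Leave any white look-alike of the part that bears w100_mid alone.

How it is judged (in metres and radians):
At the end, for the whole second after the job is handed in: The 100 g and the 50 g weight both stand upright (within 0.2 rad) on the floor of the empty pan, each with its axis within 60 mm of the pan's centre, and the beam rests level (within 0.05 rad, slower than 0.05 rad/s) (value of joint beam between -0.05 and 0.05 rad and velocity of joint beam between -0.05 and 0.05 rad/s and horizontal distance between each of w100_mid, w50_mid and pan below 0.06 m and z of w100_mid in the frame of pan between 0.012 and 0.03 m and z of w50_mid in the frame of pan between 0.008 and 0.025 m and angle between each of w100_mid, w50_mid's own z axis and vertical below 0.2 rad); the robot touches nothing.
It also fails if it takes over 66 s, if anything falls off the work surface, if the arm or the gripper's body presses on something with over 40 N, if the wrist force passes 120 N, or if a joint passes its speed limit or range.

## Working session

There is one attempt and no reset: what is moved stays moved. The work goes in short steps, Python scripts to look and compute and a shell command to move; the robot and the scene stay as the last step left them, time stands still between calls to the robot, and variables do not carry over. Pictures are saved under pics/ and viewed, at most 10 in all, crops included, and the job is handed in when it is done.

```bash
mkdir -p pics
python3 - <<'E'
from station import r,cams
import cv2,numpy as np
s=r.sense();print(s['time_s'],s['tcp_pos'],np.round(s['ee_rot'],3).tolist())
for n in ("scene","side"):
    im=cams.capture(n);cv2.imwrite(f"pics/{n}0.png",im[:,:,::-1])
    c=cams.get_calibration(n);print(n,np.round(c['camera_matrix'],1).tolist(),c['rvec'],c['tvec'])
    R=cv2.Rodrigues(np.array(c['rvec'],float))[0];print('pos',-R.T@np.array(c['tvec']).ravel())
print(cams.get_calibration("wrist"))
a=cv2.imread('pics/scene0.png');b=cv2.imread('pics/side0.png')
E
```

```text
0.0 [0.1861565 0.5959892 0.2214522] [[0.954, -0.298, -0.001], [-0.298, -0.954, -0.002], [0.0, 0.002, -1.0]]
scene [[488.2, 0.0, 276.2], [0.0, 488.2, 201.9], [0.0, 0.0, 1.0]] [ 2.44275058  0.58095256 -0.19063045] [-0.42444646 -0.20744014  1.40784324]
pos [ 0.83102195 -0.71037156  1.00497938]
side [[442.5, 0.0, 277.1], [0.0, 442.5, 207.3], [0.0, 0.0, 1.0]] [ 2.03419576 -0.43820356  0.29670003] [-0.5221133   0.13944779  0.7253293 ]
pos [ 0.21800742 -0.73385737  0.48174339]
{'camera_matrix': array([[325.1922621 ,   0.        , 282.15913339],
       [  0.        , 325.1922621 , 217.71970467],
       [  0.        ,   0.        ,   1.        ]]), 'T_tool_cam': array([[ 1.97445891e-04, -9.58140963e-01, -2.86296798e-01,
         7.84094820e-02],
       [ 9.99999705e-01,  4.01658244e-04, -6.54563321e-04,
         1.96556756e-04],
       [ 7.42157400e-04, -2.86296585e-01,  9.58140759e-01,
        -1.61417368e-01],
       [ 0.00000000e+00,  0.00000000e+00,  0.00000000e+00,
         1.00000000e+00]])}
```

View pics/scene0.png

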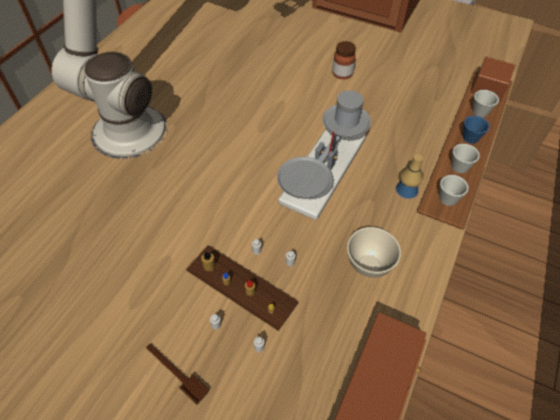

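View pics/side0.png

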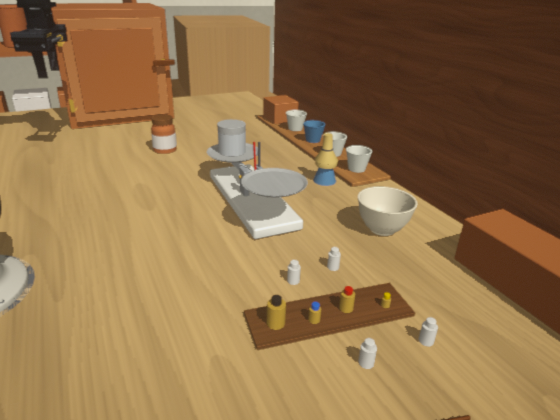

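The row on the dark board, in scene / side pixels, is black (208,260)/(276,310), blue (227,278)/(315,312), red (250,287)/(347,298) and yellow (271,308)/(386,299). Four white look-alikes stand off the board, at scene (257,245), (290,257), (215,320) and (259,342). The targets are the brass pieces with red and blue knobs on the board. I'll confirm them in an enlarged crop.

Run:
```python
import cv2,numpy as np
a=cv2.imread('pics/scene0.png');b=cv2.imread('pics/side0.png')
A=cv2.resize(a[240:330,190:300],None,fx=3.6,fy=3.6,interpolation=cv2.INTER_CUBIC)
B=cv2.resize(b[270:345,255:365],None,fx=3.6,fy=3.6,interpolation=cv2.INTER_CUBIC)
C=cv2.resize(a[85:220,265:375],None,fx=2,fy=2);D=cv2.resize(b[110:240,200:310],None,fx=2,fy=2)
o=np.zeros((600,800,3),np.uint8)
for i,(x,y) in zip((A,B,C,D),((0,0),(400,0),(0,327),(400,300))): o[y:y+i.shape[0],x:x+i.shape[1]]=i[:600-y,:800-x]
cv2.imwrite('pics/crop1.png',o)
```

```text
(no output)
```

View pics/crop1.png

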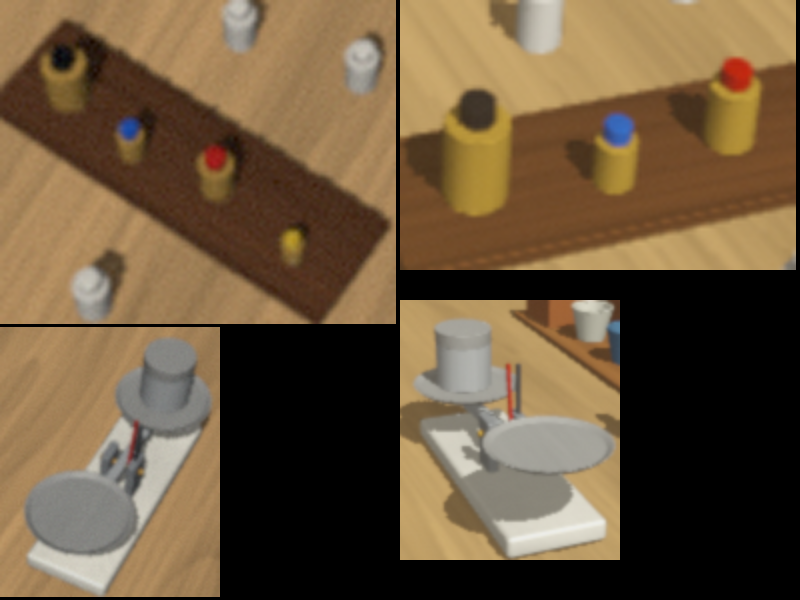

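The crop confirms it. The blue knob is at scene (226,276) / side (316,306) and the red knob at scene (250,284) / side (349,291), both brass and both on the dark board. The empty pan is centred near scene (305,178) / side (274,182).

```bash
cat > h.py <<'E'
from station import r,cams
import cv2,numpy as np
def P(n):
    c=cams.get_calibration(n);R=cv2.Rodrigues(np.array(c['rvec'],float))[0]
    return np.array(c['camera_matrix'])@np.c_[R,np.array(c['tvec']).ravel()]
def tri(a,b):
    X=cv2.triangulatePoints(P('scene'),P('side'),np.array(a,float),np.array(b,float)).ravel();return X[:3]/X[3]
def go(p):
    "shift in tool axes from now to TCP target p"
    s=r.sense();return np.round(np.array(s['ee_rot']).T@(np.array(p)-s['tcp_pos']),4)
E
python3 - <<'E'
from h import *
for k,a,b in [('black',(207.2,255.8),(276.7,300.6)),('blue',(226.1,275.8),(315.8,306.4)),('red',(249.7,283.9),(348.6,290.8)),('yel',(271.1,306.1),(387,296)),('pan',(305,177.5),(274,182.5)),('cpan',(346.5,120),(231.5,151))]:
    X=tri(a,b);print(k,X.round(4),np.hypot(X[0],X[1]).round(3))
s=r.sense()['ee_rot']
E
```

```text
black [ 0.4426 -0.2803  0.0522] 0.524
blue [ 0.5001 -0.2975  0.035 ] 0.582
red [ 0.5591 -0.2953  0.044 ] 0.632
yel [ 0.621  -0.3142  0.0278] 0.696
pan [ 0.5598 -0.0155  0.1066] 0.56
cpan [0.5656 0.2435 0.0771] 0.616
```

Heights check out: blue knob z 35 mm (text 35.5), red knob 44 mm (text 44), pan 107 mm, pan spacing 259 mm. All are within reach.

Run:
```python
from h import *
g=go((0.559,-0.295,0.20));print(g,g/20)
```

```text
[0.6217 0.7392 0.023 ] [0.031085 0.03696  0.00115 ]
```

```bash
python3 -m handwheel '[[[0,0,0,0.0283,0.0336,0.001,0.06],[0,0,0,0.0283,0.0336,0.001,0.06],[0,0,0,0.0283,0.0336,0.001,0.06],[0,0,0,0.0283,0.0336,0.001,0.06],[0,0,0,0.0283,0.0336,0.001,0.06],[0,0,0,0.0283,0.0336,0.001,0.06],[0,0,0,0.0283,0.0336,0.001,0.06],[0,0,0,0.0283,0.0336,0.001,0.06],[0,0,0,0.0283,0.0336,0.001,0.06],[0,0,0,0.0283,0.0336,0.001,0.06],[0,0,0,0.0283,0.0336,0.001,0.06]]]'
python3 -m handwheel '[[[0,0,0,0.0283,0.0336,0.001,0.06],[0,0,0,0.0283,0.0336,0.001,0.06],[0,0,0,0.0283,0.0336,0.001,0.06],[0,0,0,0.0283,0.0336,0.001,0.06],[0,0,0,0.0283,0.0336,0.001,0.06],[0,0,0,0.0283,0.0336,0.001,0.06],[0,0,0,0.0283,0.0336,0.001,0.06],[0,0,0,0.0283,0.0336,0.001,0.06],[0,0,0,0.0283,0.0336,0.001,0.06],[0,0,0,0.0283,0.0336,0.001,0.06],[0,0,0,0.0283,0.0336,0.001,0.06],[0,0,0,0,0,0,0.06]]]'
python3 - <<'E'
from h import *
s=r.sense();print(s['time_s'],s['tcp_pos'],np.round(s['ee_rot'],3).tolist(),s['joints'])
im=cams.capture('wrist');cv2.imwrite('pics/w1.png',im[:,:,::-1])
print(go((0.559,-0.295,0.20)))
E
```

```text
time_s: 1.2
tcp_pos: [0.3733, 0.1491, 0.2115]
ee_rot: [[0.955, -0.298, 0.0], [-0.298, -0.955, 0.0], [-0.0, -0.0, -1.0]]
wrist_force: [0.9, 1.0, 0.5]
gripper_width: 0.69
gripper_force: 0.0
time_s: 2.4
tcp_pos: [0.5609, -0.2987, 0.1982]
ee_rot: [[0.953, -0.303, -0.002], [-0.303, -0.953, -0.0], [-0.002, 0.001, -1.0]]
wrist_force: [-0.4, 0.4, -0.8]
gripper_width: 0.69
gripper_force: 0.0
2.4 [ 0.56087412 -0.29871636  0.19824688] [[0.953, -0.303, -0.002], [-0.303, -0.953, -0.0], [-0.002, 0.001, -1.0]] [-1.34560281e+01  2.40596698e+01  2.13898322e-02  4.11951169e-02
 -6.60701541e+01  8.58111154e+01]
[-0.0014 -0.0013 -0.0015]
```

View pics/w1.png

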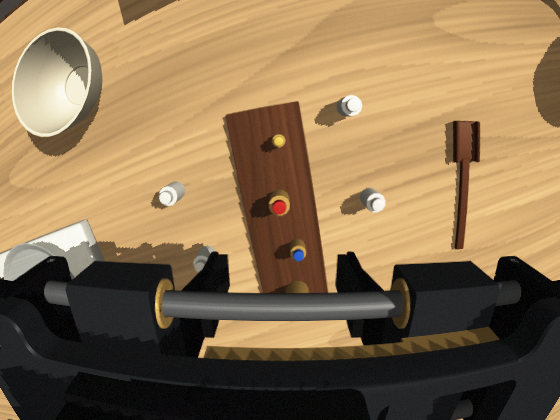

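The wrist view shows red at (279,207), blue at (298,255) and yellow at (278,141), with white look-alikes at (170,195), (203,258), (374,200) and (350,105).

```bash
cat >> h.py <<'E'
def wray(px,z,tcp,R):
    c=cams.get_calibration('wrist');K=c['camera_matrix'];T=c['T_tool_cam']
    d=np.array([px[0]-K[0,2],px[1]-K[1,2]])/K[0,0];t=np.hypot(*d)
    v=np.r_[d/t*np.sin(t),np.cos(t)];R=np.array(R)
    v=R@T[:3,:3]@v;o=R@T[:3,3]+tcp;return o+v*(z-o[2])/v[2]
E
python3 - <<'E'
from h import *
s=r.sense();a=(s['tcp_pos'],s['ee_rot'])
for k,p,z in [('red',(279,207),.048),('blue',(298,255),.04),('w1',(170,195),.03),('w2',(203,258),.03),('w3',(374,200),.03)]:
    print(k,wray(p,z,*a).round(4))
E
```

```text
red [ 0.557  -0.2924  0.048 ]
blue [ 0.4983 -0.2949  0.04  ]
w1 [ 0.6013 -0.1824  0.03  ]
w2 [ 0.5219 -0.1907  0.03  ]
w3 [ 0.5295 -0.3901  0.03  ]
```

Run:
```python
from h import *
print(go((0.558,-0.294,0.015)))
```

```text
[-0.0021 -0.0019  0.1835]
```

```bash
python3 -m handwheel '[[[0,0,0,-0.002,-0.002,0.035,0.05],[0,0,0,0,0,0.04,0.05],[0,0,0,0,0,0.04,0.05],[0,0,0,0,0,0.03,0.05],[0,0,0,0,0,0.02,0.05],[0,0,0,0,0,0.014,0.05],[0,0,0,0,0,0.0045,0.05],[0,0,0,0,0,0,0.05],[0,0,0,0,0,0,0.05]]]'
```

```text
time_s: 3.35
tcp_pos: [0.5598, -0.2922, 0.0184]
ee_rot: [[0.955, -0.298, 0.002], [-0.298, -0.955, -0.001], [0.002, 0.0, -1.0]]
wrist_force: [-0.0, -0.7, 0.1]
gripper_width: 0.571
gripper_force: 0.0
```

```bash
python3 -m handwheel '[[[0,0,0,0,0,0,0.015],[0,0,0,0,0,0,0.015],[0,0,0,0,0,0,0.015],[0,0,0,0,0,0,0.015],[0,0,0,0,0,0,0.015],[0,0,0,0,0,0,0.015],[0,0,0,0,0,0,0.015],[0,0,0,0,0,0,0.015]]]'
```

```text
time_s: 4.15
tcp_pos: [0.559, -0.2924, 0.0174]
ee_rot: [[0.955, -0.298, 0.0], [-0.298, -0.955, -0.0], [0.0, 0.0, -1.0]]
wrist_force: [0.4, -1.1, 3.7]
gripper_width: 0.242
gripper_force: 30.0
```

```bash
python3 -m handwheel '[[[0,0,0,0,0,-0.01,0.015],[0,0,0,0,0,-0.025,0.015],[0,0,0,0,0,-0.035,0.015],[0,0,0,0,0,-0.035,0.015],[0,0,0,0,0,-0.035,0.015],[0,0,0,0,0,-0.03,0.015],[0,0,0,0,0,-0.01,0.015],[0,0,0,0,0,0,0.015]]]'
python3 - <<'E'
from h import *
print(go((0.581,-0.022,0.16)))
E
```

```text
time_s: 4.95
tcp_pos: [0.5594, -0.292, 0.1984]
ee_rot: [[0.954, -0.298, 0.003], [-0.298, -0.954, -0.0], [0.003, -0.001, -1.0]]
wrist_force: [-0.1, 0.3, -0.9]
gripper_width: 0.241
gripper_force: 30.0
[-0.0601 -0.2641  0.0384]
```

```bash
python3 -m handwheel '[[[0,0,0,-0.005,-0.02,0,0.015],[0,0,0,-0.008,-0.035,0,0.015],[0,0,0,-0.009,-0.04,0,0.015],[0,0,0,-0.009,-0.04,0,0.015],[0,0,0,-0.009,-0.04,0,0.015],[0,0,0,-0.009,-0.04,0,0.015],[0,0,0,-0.006,-0.03,0,0.015],[0,0,0,-0.004,-0.015,0.01,0.015],[0,0,0,-0.001,-0.004,0.02,0.015],[0,0,0,0,0,0.008,0.015],[0,0,0,0,0,0,0.015],[0,0,0,0,0,0,0.015]]]'
python3 - <<'E'
from h import *
s=r.sense();print(s['time_s'],s['tcp_pos'])
a=cams.capture('side')[:,:,::-1];b=cams.capture('scene')[:,:,::-1]
A=cv2.resize(a[100:250,180:310],None,fx=3,fy=3,interpolation=cv2.INTER_CUBIC)
B=cv2.resize(b[80:230,255:385],None,fx=3,fy=3,interpolation=cv2.INTER_CUBIC)
cv2.imwrite('pics/c2.png',np.hstack([A,B]))
E
```

```text
time_s: 6.15
tcp_pos: [0.5802, -0.0231, 0.1586]
ee_rot: [[0.954, -0.299, -0.001], [-0.299, -0.954, -0.001], [-0.001, 0.001, -1.0]]
wrist_force: [0.5, 0.1, -0.1]
gripper_width: 0.244
gripper_force: 30.0
6.15 [ 0.58022218 -0.02312907  0.15859092]
```

View pics/c2.png

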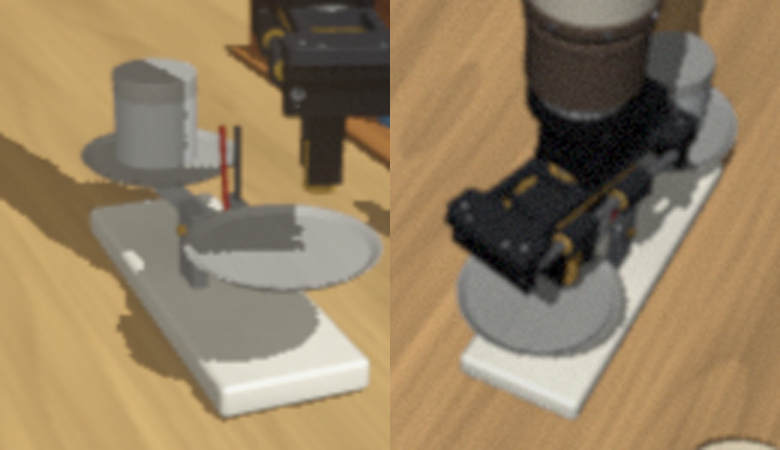

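```bash
python3 -m handwheel '[[[0,0,0,0,0,0.015,0.015],[0,0,0,0,0,0.012,0.015],[0,0,0,0,0,0.006,0.015],[0,0,0,0,0,0.003,0.015],[0,0,0,0,0,0.002,0.015],[0,0,0,0,0,0.002,0.015],[0,0,0,0,0,0.001,0.015],[0,0,0,0,0,0,0.015],[0,0,0,0,0,0,0.015],[0,0,0,0,0,0,0.015]]]'
```

```text
time_s: 7.25
tcp_pos: [0.5804, -0.0222, 0.1182]
ee_rot: [[0.955, -0.298, 0.0], [-0.298, -0.955, 0.0], [0.0, -0.0, -1.0]]
wrist_force: [0.1, 0.0, -1.1]
gripper_width: 0.241
gripper_force: 30.0
```

```bash
python3 -m handwheel '[[[0,0,0,0,0,0.001,0.015],[0,0,0,0,0,0,0.015],[0,0,0,0,0,0,0.024],[0,0,0,0,0,0,0.028],[0,0,0,0,0,0,0.034],[0,0,0,0,0,0,0.04],[0,0,0,0,0,0,0.044],[0,0,0,0,0,0,0.044],[0,0,0,0,0,0,0.044],[0,0,0,0,0,0,0.044]]]'
python3 -m handwheel '[[[0,0,0,0,0,-0.005,0.044],[0,0,0,0,0,-0.015,0.044],[0,0,0,0,0,-0.03,0.044],[0,0,0,0,0,-0.035,0.044],[0,0,0,0.006,0.03,-0.01,0.044],[0,0,0,0.009,0.04,0,0.044],[0,0,0,0.009,0.04,0,0.044],[0,0,0,0.009,0.04,0,0.044],[0,0,0,0.009,0.04,0,0.044],[0,0,0,0.008,0.035,0,0.044],[0,0,0,0,0,0,0.044],[0,0,0,0,0,0,0.044]]]'
python3 - <<'E'
from h import *
s=r.sense();print(s['time_s'],s['tcp_pos'],go((0.499,-0.296,0.1)))
a=cams.capture('side')[:,:,::-1];b=cams.capture('scene')[:,:,::-1]
A=cv2.resize(a[100:250,180:310],None,fx=3,fy=3,interpolation=cv2.INTER_CUBIC)
B=cv2.resize(b[80:230,255:385],None,fx=3,fy=3,interpolation=cv2.INTER_CUBIC)
cv2.imwrite('pics/c3.png',np.hstack([A,B]))
E
```

```text
time_s: 8.25
tcp_pos: [0.5804, -0.0223, 0.1171]
ee_rot: [[0.955, -0.298, 0.0], [-0.298, -0.955, 0.0], [0.0, -0.0, -1.0]]
wrist_force: [0.1, 0.4, 0.1]
gripper_width: 0.502
gripper_force: 0.0
time_s: 9.45
tcp_pos: [0.5606, -0.2526, 0.212]
ee_rot: [[0.954, -0.3, -0.0], [-0.3, -0.954, 0.0], [-0.0, -0.0, -1.0]]
wrist_force: [0.2, 0.7, -0.2]
gripper_width: 0.508
gripper_force: 0.0
9.45 [ 0.56064882 -0.25260982  0.21203841] [-0.0458  0.0599  0.112 ]
```

View pics/c3.png

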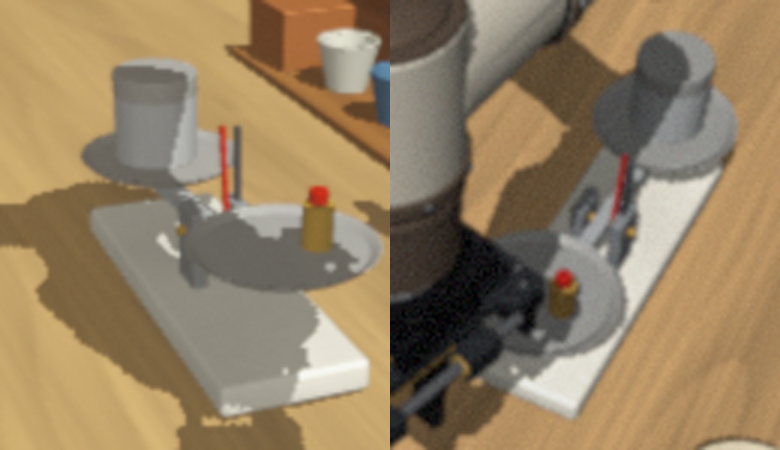

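The red weight stands upright in the pan (side crop (318,220)) and the pan is still up. Next is blue.

```bash
python3 -m handwheel '[[[0,0,0,-0.02,0.025,0.02,0.044],[0,0,0,-0.026,0.035,0.03,0.044],[0,0,0,0,0,0.03,0.044],[0,0,0,0,0,0.032,0.044],[0,0,0,0,0,0,0.044],[0,0,0,0,0,0,0.044]]]'
python3 - <<'E'
from h import *
print(go((0.499,-0.296,0.015)))
E
```

```text
time_s: 10.15
tcp_pos: [0.5019, -0.2934, 0.1023]
ee_rot: [[0.955, -0.296, -0.0], [-0.296, -0.955, -0.001], [0.0, 0.001, -1.0]]
wrist_force: [0.1, -0.5, 1.0]
gripper_width: 0.506
gripper_force: 0.0
[-0.002   0.0033  0.0874]
```

```bash
python3 -m handwheel '[[[0,0,0,-0.002,0.003,0.03,0.044],[0,0,0,0,0,0.03,0.044],[0,0,0,0,0,0.018,0.044],[0,0,0,0,0,0.008,0.044],[0,0,0,0,0,0.001,0.044],[0,0,0,0,0,0,0.044],[0,0,0,0,0,0,0.012],[0,0,0,0,0,0,0.012],[0,0,0,0,0,0,0.012],[0,0,0,0,0,0,0.012],[0,0,0,0,0,0,0.012],[0,0,0,0,0,0,0.012]]]'
```

```text
time_s: 11.35
tcp_pos: [0.4984, -0.2965, 0.015]
ee_rot: [[0.955, -0.298, 0.0], [-0.298, -0.955, -0.0], [0.0, 0.0, -1.0]]
wrist_force: [0.2, 0.5, 2.2]
gripper_width: 0.193
gripper_force: 30.0
```

```bash
python3 -m handwheel '[[[0,0,0,0,0,-0.01,0.012],[0,0,0,0,0,-0.025,0.012],[0,0,0,0,0,-0.035,0.012],[0,0,0,0,0,-0.035,0.012],[0,0,0,0,0,-0.035,0.012],[0,0,0,0,0,-0.03,0.012],[0,0,0,0,0,-0.015,0.012],[0,0,0,0,0,0,0.012]]]'
python3 - <<'E'
from h import *
print(go((0.538,-0.009,0.16)))
E
```

```text
time_s: 12.15
tcp_pos: [0.4996, -0.2969, 0.2031]
ee_rot: [[0.955, -0.298, 0.006], [-0.298, -0.955, -0.002], [0.007, 0.0, -1.0]]
wrist_force: [0.1, 0.7, 0.3]
gripper_width: 0.195
gripper_force: 30.0
[-0.0494 -0.2862  0.0427]
```

```bash
python3 -m handwheel '[[[0,0,0,-0.003,-0.02,0,0.012],[0,0,0,-0.007,-0.04,0,0.012],[0,0,0,-0.008,-0.045,0,0.012],[0,0,0,-0.008,-0.045,0,0.012],[0,0,0,-0.008,-0.045,0,0.012],[0,0,0,-0.008,-0.045,0,0.012],[0,0,0,-0.005,-0.03,0,0.012],[0,0,0,-0.002,-0.016,0,0.012],[0,0,0,0,0,0.015,0.012],[0,0,0,0,0,0.02,0.012],[0,0,0,0,0,0.008,0.012],[0,0,0,0,0,0,0.012]]]'
python3 - <<'E'
from h import *
print(go((0.538,-0.009,0.117)))
E
```

```text
time_s: 13.35
tcp_pos: [0.5356, -0.0095, 0.1549]
ee_rot: [[0.954, -0.299, -0.004], [-0.299, -0.954, -0.001], [-0.004, 0.002, -1.0]]
wrist_force: [-0.2, -0.4, -0.2]
gripper_width: 0.196
gripper_force: 30.0
[ 0.0023 -0.0013  0.0379]
```

```bash
python3 -m handwheel '[[[0,0,0,0.001,0,0.015,0.012],[0,0,0,0,0,0.014,0.012],[0,0,0,0,0,0.006,0.012],[0,0,0,0,0,0.003,0.012],[0,0,0,0,0,0.002,0.012],[0,0,0,0,0,0.002,0.012],[0,0,0,0,0,0.002,0.012],[0,0,0,0,0,0.002,0.012],[0,0,0,0,0,0.002,0.012],[0,0,0,0,0,0.002,0.012],[0,0,0,0,0,0.002,0.012],[0,0,0,0,0,0,0.012]]]'
python3 - <<'E'
from h import *
s=r.sense();print(s['time_s'],s['tcp_pos'])
a=cams.capture('side')[:,:,::-1];b=cams.capture('scene')[:,:,::-1]
A=cv2.resize(a[100:250,180:310],None,fx=3,fy=3,interpolation=cv2.INTER_CUBIC)
B=cv2.resize(b[80:230,255:385],None,fx=3,fy=3,interpolation=cv2.INTER_CUBIC)
cv2.imwrite('pics/c4.png',np.hstack([A,B]))
E
```

```text
time_s: 14.55
tcp_pos: [0.5376, -0.0091, 0.1043]
ee_rot: [[0.954, -0.298, -0.001], [-0.298, -0.954, -0.0], [-0.001, 0.0, -1.0]]
wrist_force: [0.1, -0.8, -0.6]
gripper_width: 0.198
gripper_force: 30.0
14.55 [ 0.53756777 -0.00906319  0.10433867]
```

View pics/c4.png

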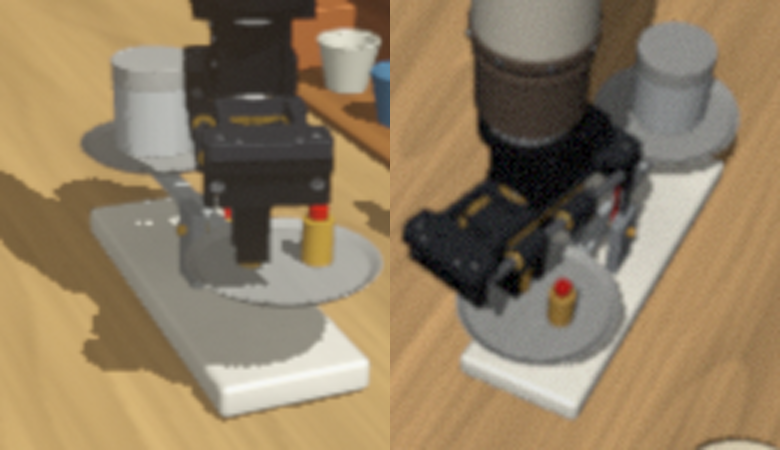

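The pan sinks with the blue weight and red still stands upright. I'll go the last 5 mm to level and release.

```bash
python3 -m handwheel '[[[0,0,0,0,0,0.002,0.012],[0,0,0,0,0,0.002,0.012],[0,0,0,0,0,0.001,0.012],[0,0,0,0,0,0,0.012],[0,0,0,0,0,0,0.02],[0,0,0,0,0,0,0.024],[0,0,0,0,0,0,0.03],[0,0,0,0,0,0,0.036],[0,0,0,0,0,0,0.044],[0,0,0,0,0,0,0.044],[0,0,0,0,0,0,0.044],[0,0,0,0,0,0,0.044]]]'
python3 -m handwheel '[[[0,0,0,0,0,-0.003,0.044],[0,0,0,0,0,-0.01,0.044],[0,0,0,0,0,-0.02,0.044],[0,0,0,0,0,-0.03,0.044],[0,0,0,0,0,-0.03,0.044],[0,0,0,-0.04,0,-0.01,0.044],[0,0,0,-0.03,0.03,0,0.044],[0,0,0,0,0.045,0,0.044],[0,0,0,0,0.045,0,0.044],[0,0,0,0,0.045,0,0.044],[0,0,0,0,0.045,0,0.044],[0,0,0,0,0,0,0.044]]]'
python3 - <<'E'
from h import *
s=r.sense();print(s['time_s'],s['tcp_pos'])
a=cams.capture('side')[:,:,::-1];b=cams.capture('scene')[:,:,::-1]
A=cv2.resize(a[100:250,180:310],None,fx=3,fy=3,interpolation=cv2.INTER_CUBIC)
B=cv2.resize(b[80:230,255:385],None,fx=3,fy=3,interpolation=cv2.INTER_CUBIC)
cv2.imwrite('pics/c5.png',np.hstack([A,B]))
E
```

```text
time_s: 15.85
tcp_pos: [0.5378, -0.009, 0.0997]
ee_rot: [[0.955, -0.298, 0.0], [-0.298, -0.955, 0.0], [0.0, -0.0, -1.0]]
wrist_force: [-0.4, -0.4, -0.2]
gripper_width: 0.501
gripper_force: 0.0
time_s: 17.05
tcp_pos: [0.4066, -0.1921, 0.2036]
ee_rot: [[0.953, -0.304, 0.001], [-0.304, -0.953, -0.001], [0.001, 0.0, -1.0]]
wrist_force: [-0.6, -0.4, 0.4]
gripper_width: 0.504
gripper_force: 0.0
17.05 [ 0.4066323  -0.19212314  0.20362722]
```

View pics/c5.png

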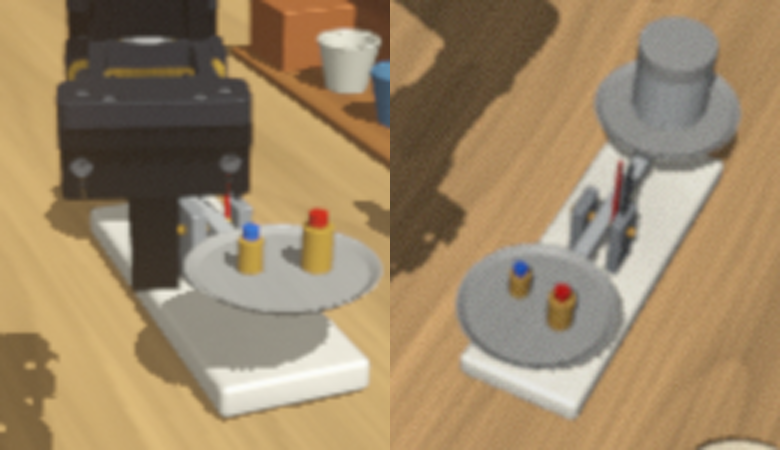

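Both weights stand upright in the pan, blue at side crop (250,250) and red at (318,240), and the arm is clear. I'll let it settle and check for level and motion.

```bash
python3 -m handwheel '[[[0,0,0,0,0,0,0.044],[0,0,0,0,0,0,0.044],[0,0,0,0,0,0,0.044],[0,0,0,0,0,0,0.044],[0,0,0,0,0,0,0.044],[0,0,0,0,0,0,0.044],[0,0,0,0,0,0,0.044],[0,0,0,0,0,0,0.044],[0,0,0,0,0,0,0.044],[0,0,0,0,0,0,0.044],[0,0,0,0,0,0,0.044],[0,0,0,0,0,0,0.044]]]' >/dev/null
python3 - <<'E'
from h import *
print(tri((305,181.7),(274.3,189.3)))
def cen(n,rng,lo,hi,im):
    y0,y1,x0,x1=rng;h=cv2.cvtColor(im[y0:y1,x0:x1],cv2.COLOR_RGB2HSV)
    m=cv2.inRange(h,lo,hi);M=cv2.moments(m,True);return np.round([M['m10']/M['m00']+x0,M['m01']/M['m00']+y0],2)
for i in range(4):
    o=[]
    for n,rb,rr in (('scene',(160,190,290,303),(170,190,306,320)),('side',(165,190,255,275),(165,185,278,295))):
        im=cams.capture(n);o.append((cen(n,rb,(105,120,40),(130,255,255),im),cen(n,rr,(0,190,60),(6,255,255),im)))
    print([tri(o[0][k],o[1][k]).round(4) for k in (0,1)],o)
E
```

```text
[ 0.56069151 -0.01577839  0.09156003]
[array([ 0.5386, -0.01  ,  0.1209]), array([ 0.5808, -0.0254,  0.1294])] [(array([298.17, 169.  ]), array([312. , 177.6])), (array([263.12, 176.47]), array([285.83, 172.  ]))]
[array([ 0.5387, -0.0095,  0.1208]), array([ 0.5808, -0.0252,  0.1294])] [(array([298.31, 168.92]), array([312. , 177.5])), (array([263.12, 176.47]), array([285.83, 172.  ]))]
[array([ 0.5386, -0.01  ,  0.1209]), array([ 0.5808, -0.0253,  0.1294])] [(array([298.17, 169.  ]), array([312. , 177.5])), (array([263.12, 176.47]), array([285.92, 172.08]))]
[array([ 0.5386, -0.01  ,  0.1209]), array([ 0.5808, -0.0252,  0.1294])] [(array([298.17, 169.  ]), array([312. , 177.5])), (array([263.12, 176.47]), array([285.83, 172.  ]))]
```

The pan sank 15 mm (16 expected). Its floor is at 93 mm from both knobs, against 92 mm when level, and nothing is moving.

```bash
python3 -c "
from station import r
print(r.finish_job())"
```

```text
the job is handed in; nothing more can be done
None
```

The 100 g and 50 g weights stand upright side by side in the pan, released; the beam was at rest and level within measurement (pan floor 93 mm vs 92 mm), so the caddy balances 150 g, and the job was handed in at about 19 s of the 66 s allowed, with no verdict returned.

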